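# Index the carton and hold the label press down

### The job

Turn the indexing table anticlockwise (seen from above) (the upright steel post is its handle) until the blue carton is under the press pad and the table has clicked into its notch, leaving the press lever up while you turn. Then push the black grip of the spring-loaded press lever down until the lever lies in the green band of its scale, 35 degrees of travel, never on into the red where the carton is crushed, and finish while still holding it there so that the label can stick. Leave the tape roll, the mug and the screw box where they are.

Things in the scene. Friction and masses are not known exactly. Their poses are not given: they have to be found in the camera images.
- station: fixed label-press station: grey base plate 280 x 300 mm, 12 mm thick, green column 250 mm tall. Origin on the work surface (z = 0) under the turntable's axis, z up, turned by some yaw. In its frame, used below, the column stands at y = -165 mm and the lever points to -x.
- turntable (a joint): angle of the aluminium turntable (250 mm disc, top at z = 30 mm), rad, growing anticlockwise from above. 0 = blue carton under the pad, in a sprung-ball notch (notches every quarter turn). The notch pulls in from within 0.05 rad; just before it is a hump of some 6 N at the post; elsewhere it turns lightly and stays put. Starts at -1.38 to -0.7; stops at -1.75 and 0.5.
- turntable_axis (a point): point on the turntable's axis, at the height of its top face (z = 30 mm); it does not move.
- post_top (a point): top centre of the upright round steel post on the turntable: 22 mm in diameter, 72 mm tall, top at z = 102 mm, 105 mm from the axis. It turns with the table and stands 165 degrees from the station's +x at joint 0. A 34 mm flange, 6 mm high, is at its foot. Grip or push it from above; the cartons near it reach only z = 60 mm.
- blue_carton_top (a point): centre of the top of the all-blue carton (70 x 50 x 30 mm), clipped to the turntable 85 mm from the axis, top at z = 60 mm. A green and an orange carton with paper bands are clipped on a quarter and a half turn further anticlockwise. The black press pad is over x = 0, y = -85 mm of the station.
- lever (a joint): travel of the press lever, rad: 0 = up (0.35 rad above level), growing as it is pushed down; 0.61 (35 degrees) = middle of the green band, 0.52 to 0.68; red begins at 0.76; hard stop at 0.95. The spring takes about 6 N at the grip to start, 10 N at 0.61, and lifts the lever when let go. The pad goes down 50 mm per rad.
- lever_pivot (a point): the lever's pivot, at x = 0, y = -203 mm, z = 190 mm of the station; its axis is the station's y. Pivot and grip centre lie in one plane across that axis. A scale arc, white then green then white then red downwards, stands beside the lever, 100 mm from the pivot; the lever's centre line is the pointer.
- lever_grip: black round T-grip on the lever's free end, 26 mm in diameter, 90 mm long along the station's y; origin at its centre, 150 mm from the pivot to the -x side. Its centre is at z = 241 mm at travel 0, 152 mm at 0.61, 131 mm at 0.76; it moves almost straight down (at most 9 mm sideways). Push it from above.
- tape: bystander: yellow tape roll, 84 mm in diameter, 45 mm tall, lying flat; origin at the centre of its underside.
- mug: bystander: white mug, 80 mm in diameter, 85 mm tall, handle at its +y; origin at the centre of its underside.
- screwbox: bystander: cardboard screw box with a red band, 80 x 55 x 40 mm; origin at the centre of its underside.

How it is judged:
By the outcome, as a careful person would: the job done as asked, in the order asked, and still so for the second after the job is handed in, while the arm keeps its last pose, push and grip.
It also fails if it takes over 54 s, if anything falls off the work surface, if the arm or the gripper's body presses on something with over 40 N, if the wrist force passes 120 N, or if a joint passes its speed limit or range.

### The arm

A 6-joint arm with a two-finger parallel gripper is mounted at the origin on the work surface. World frame = base frame: x ahead of the robot, y to its left, z up, the work surface at z = 0. Lengths are in m, angles in rad, forces in N, time in s.
With the tool pointing down it reaches from about 0.225 to 0.875 m from the base axis. Payload 3.4 kg.
Tool frame: the origin (TCP) lies at the very end of the fingers, on their centre line; the grasp point (between the pads) lies 19 mm behind it (manip.grasp_offset is the distance from the TCP to the grasp point, in m); x points along the fingers, y is the direction in which the jaws open and shut, and the axes are right-handed (so a half turn about x gives the same grasp; the last joint's range is limited). The gripper opens to 85 mm and grips with 20 to 120 N. Pads are 22 mm wide; open, the fingers measure 114 mm over their backs; the gripper's body (76 mm by 85 mm) begins 54 mm behind the grasp point. The pads swing forward as they close: fully open they stand 13 mm farther back than shut.
Start: joints at [-1.293, 0.276, 1.505, -0, 1.361, -0.121], TCP at [0.223, -0.53, 0.199] pointing down, gripper open.
Joint ranges: [-2.89, 2.89], [-0.75, 2.08], [0.22, 2.7], [-1.18, 4.32], [0.11, 2.71], [-2.7, 2.7]. Speed limits (rad/s): [2.57, 2.57, 3.14, 3.14, 3.14, 3.14].

### API

Orientations are given as a unit quaternion [w, x, y, z].
In Python, from rig import manip gives the robot as it stands.
- The arm moves only by the tool step_arm, never from a script. Its argument "increments" is a list of rows, each an object with "grip": the opening, from 0 (shut) to 1 (fully open); "delta_pos": the shift along the world's x, y, z in m, a list of three; "twist": the turn about the world's z in degrees. A call has 1 to 10 rows; each row shifts and turns the commanded pose from where the row before left it; what a row does not reach is not made up. A row lasts 1/12 s, in which the tool goes at most 41.7 mm and 7.16 degrees, less where a joint would pass 70% of its speed; a pose out of reach is approached as far as the arm can. A call with a gripper value outside its range is refused whole. The fingers move at their own pace and stop on an object; "force" is the grip in N (left out, the last holds). Time passes only in rows, so rows that do not move let the fingers close. It gives the time, the measured TCP pose, the force and the opening at its end, in the units of the state.
- manip.get_state(): the state, without advancing time (a new reading comes with each control period).
- manip.get_image(name): name is "side" or "top"; returns a dict with "img" (480x640x3 uint8, red, green, blue), "fx", "fy", "cx", "cy" (pixels), "rvec" (rotation vector, rad) and "tvec" (3), from world to camera coordinates, as OpenCV has them. Camera axes: x right, y down, z forward; pixel columns grow to the right and rows downward; lengths in m; the calibration is good to about 2 mm. A picture is of the moment at which its call begins. There is no depth.
- manip.sign_off(): hands the job in, once; it reports no verdict.
The state is a dict: "clock": time; "qpos": joint angles; "qd": joint speeds; "effort": joint torques, N m; "position": TCP position; "ee_rot": TCP orientation; "contact_force": force on the tool from outside, world axes, zero at the start; "moment": the same for the moment, N m; "width": finger opening in m.
Only numpy, scipy, OpenCV 4.12 (cv2) and the standard library are available. Lean on these libraries where they do the work, as an engineer would, in place of code of your own. Each camera call takes 0.05 s, during which the arm holds its last target. There are 200 camera calls.

## Working session

There is one attempt and no reset: what is moved stays moved. The work goes in short steps, Python scripts to look and compute and a tool call to move; the robot and the scene stay as the last step left them, time stands still between calls to the robot, and variables do not carry over. Pictures are saved under pics/ and viewed, about 8 in all and at most 12, crops included, and the job is handed in when it is done.

Besides the shell and the picture viewer there is one more tool, called after "Emit:" as a command line: name --argument value ..., lists and objects as JSON in quotes. step_arm: Moves the arm, as the interface text tells. Its arguments: {"type":"object","properties":{"increments":{"type":"array"},"force":{"type":"number"}},"required":["increments"]}

```bash
mkdir -p pics; cat > h.py <<'E'
import numpy as np, cv2
from rig import manip
def grab(n,f):
    d=manip.get_image(n); cv2.imwrite(f'pics/{f}.png',d['img'][:,:,::-1]); return d
def cam(d):
    R=cv2.Rodrigues(np.array(d['rvec'],float))[0]; t=np.array(d['tvec'],float).ravel(); return R,t
def onz(d,u,v,z):
    R,t=cam(d); r=R.T@np.array([(u-d['cx'])/d['fx'],(v-d['cy'])/d['fy'],1]); c=-R.T@t
    return c+r*(z-c[2])/r[2]
def proj(d,p):
    R,t=cam(d); q=R@np.array(p,float)+t; return np.array([d['fx']*q[0]/q[2]+d['cx'],d['fy']*q[1]/q[2]+d['cy']])
E
python3 - <<'E'
from h import *
import pickle
for n in('top','side'):
    d=grab(n,n+'0'); pickle.dump(d,open(n+'0.pkl','wb')); R,t=cam(d); print(n,-R.T@t,R[2],d['fx'])
s=manip.get_state(); print(s['position'],s['ee_rot'],s['width'],s['clock'])
E
```

```text
top [0.40037514 0.13131675 1.32024281] [ 0.10556638  0.0077496  -0.99438206] 549.3713900786771
side [0.00445012 0.65623064 0.86161335] [ 0.52698991 -0.50359658 -0.68459631] 586.225730025827
[ 0.22315261 -0.52938318  0.19804105] [-0.13950479 -0.6930538  -0.14063665  0.69313504] 0.08519447920980729 0.1
```

View pics/top0.png

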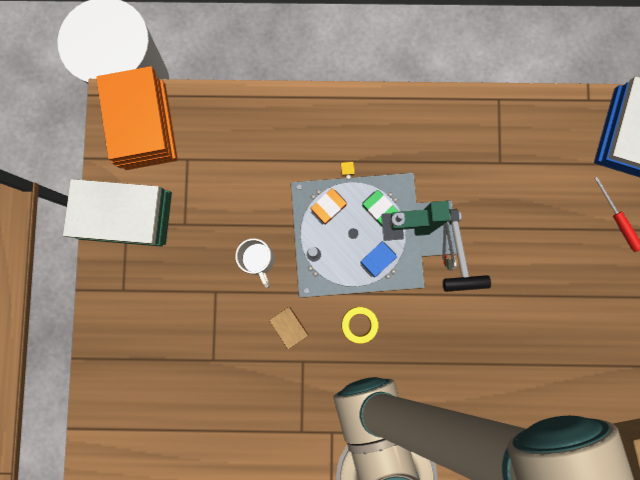

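View pics/side0.png

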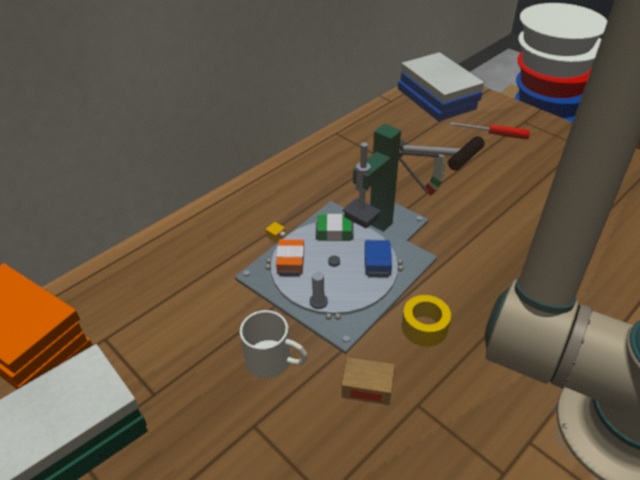

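Top view: image up is world +x and left is +y. The axis is at (353,233), the post top at (313,253), the blue carton at (379,259), the pad at about (393,228) and the black grip at (467,283). The side view agrees: post top (318,276), grip (467,152). The lever is up.

```bash
cat > m.py <<'E'
from h import *
import pickle
from scipy.spatial.transform import Rotation as Ro
def cen(m,roi):
    k=np.zeros(m.shape,np.uint8); x0,y0,x1,y1=roi; k[y0:y1,x0:x1]=m[y0:y1,x0:x1]
    c=max(cv2.findContours(k,0,2)[0],key=cv2.contourArea); return cv2.minAreaRect(c)
def meas(d):
    rgb=d['img']; hsv=cv2.cvtColor(rgb,cv2.COLOR_RGB2HSV)
    blue=cv2.inRange(hsv,(100,120,60),(125,255,255)); dark=cv2.inRange(hsv,(0,0,0),(180,255,60))
    return blue,dark
E
python3 - <<'E'
from m import *
d=pickle.load(open('top0.pkl','rb')); b,k=meas(d)
hub=cen(cv2.inRange(cv2.cvtColor(d['img'],7),0,110),(340,220,366,246)); print('hub',hub)
ax=onz(d,*hub[0],.03); print('axis',ax)
r=cen(b,(340,230,420,290)); print('blue',r); B=onz(d,*r[0],.058); print(B,np.hypot(*(B-ax)[:2]))
g=cen(k,(435,265,500,300)); print('grip',g)
G=onz(d,*g[0],.245); print(G)
box=cv2.boxPoints(g); P=np.array([onz(d,*q,.241) for q in box]); print(P)
p=onz(d,313,252,.102); print('post',p,np.hypot(*(p-ax)[:2]))
# base plate corners approx (z=12mm): top-left, top-right, bottom-right, bottom-left
C=[onz(d,*q,.012) for q in((291,182),(413,173),(424,288),(300,297))]
yaw=np.arctan2(*(C[0]-C[3])[1::-1]); yaw2=np.arctan2(*(C[1]-C[2])[1::-1]); yaw3=np.arctan2(*(C[0]-C[1])[1::-1])-np.pi/2
print('yaw',yaw,yaw2,yaw3,[np.linalg.norm(C[0]-C[3]),np.linalg.norm(C[0]-C[1])])
# two ray grip check
s=pickle.load(open('side0.pkl','rb')); gs=cen(meas(s)[1],(440,130,500,175)); print('side grip',gs)
def tri(a,u,b,v):
    A=[];
    Pm=lambda d:np.array([[d['fx'],0,d['cx']],[0,d['fy'],d['cy']],[0,0,1]])@np.c_[cam(d)[0],cam(d)[1]]
    X=cv2.triangulatePoints(Pm(a),Pm(b),np.array(u,float).reshape(2,1),np.array(v,float).reshape(2,1)); return (X[:3]/X[3]).ravel()
print('tri grip',tri(d,g[0],s,gs[0]),'tri post',tri(d,(313,252),s,(318,276)))
for yw in (yaw,yaw2,yaw3, (yaw+yaw2+yaw3)/3):
    a=np.arctan2(*(p-ax)[1::-1])-yw-np.radians(165); bb=np.arctan2(*(B-ax)[1::-1])-yw+np.pi/2
    c,sn=np.cos(yw),np.sin(yw); Rz=np.array([[c,-sn],[sn,c]])
    print(yw,'joint',a,bb,'grip exp',ax[:2]+Rz@[-.141,-.203],'post end',ax[:2]+Rz@(.105*np.array([np.cos(np.radians(165)),np.sin(np.radians(165))])))
st=manip.get_state(); print(Ro.from_quat(np.array(st['ee_rot'])[[1,2,3,0]]).as_matrix())
E
```

```text
hub ((353.0, 233.5), (9.0, 8.0), 90.0)
axis [0.55923615 0.08436597 0.03      ]
blue ((378.2500305175781, 258.75006103515625), (21.21320343017578, 30.405588150024414), 45.0)
[0.49794969 0.02678812 0.058     ] 0.08409066047310743
grip ((466.4205322265625, 282.9676208496094), (12.578226089477539, 47.321739196777344), 85.60128784179688)
[ 0.43831411 -0.12970233  0.245     ]
[[ 0.44656398 -0.08370066  0.241     ]
 [ 0.454849   -0.17609367  0.241     ]
 [ 0.43036488 -0.17753962  0.241     ]
 [ 0.42210343 -0.08536916  0.241     ]]
post [0.50779021 0.17566082 0.102     ] 0.10479234196286236
yaw 0.09705981565904587 0.09045092461237836 0.08658264053757492 [np.float64(0.27840510337381524), np.float64(0.29662337887323703)]
side grip ((465.5885314941406, 152.6725616455078), (14.581172943115234, 42.52058410644531), 48.8140754699707)
tri grip [ 0.4396879  -0.12905462  0.24413896] tri post [0.50891465 0.17672005 0.10428758]
0.09705981565904587 joint -0.8928972302527347 -0.9136481754588575 grip exp [ 0.438572   -0.13134255] post end [0.45565773 0.10158549]
0.09045092461237836 joint -0.8862883392060672 -0.90703928441219 grip exp [ 0.43714905 -0.13054038] post end [0.4557738  0.10226965]
0.08658264053757492 joint -0.8824200551312638 -0.9031710003373865 grip exp [ 0.43631865 -0.13006651] post end [0.45584383 0.10266973]
0.09136446026966638 joint -0.8872018748633552 -0.907952820069478 grip exp [ 0.43734543 -0.13065183] post end [0.45575748 0.10217512]
[[-4.29694154e-04  3.88328848e-01 -9.21520766e-01]
 [ 1.54621612e-03 -9.21519491e-01 -3.88329031e-01]
 [-9.99998712e-01 -1.59173298e-03 -2.04468786e-04]]
```

Everything agrees: yaw is 0.091 rad, the post is 104.8 mm from the axis and the joint is about -0.89. I'll raise the tool, cross above the station and turn the jaws tangential.

Emit:
step_arm --increments '[{"grip":0.7,"delta_pos":[0,0,0.035],"twist":5},{"grip":0.7,"delta_pos":[0,0,0.035],"twist":5},{"grip":0.7,"delta_pos":[0,0,0.035],"twist":5},{"grip":0.7,"delta_pos":[0.01,0.02,0.03],"twist":5},{"grip":0.7,"delta_pos":[0.013,0.033,0],"twist":5},{"grip":0.7,"delta_pos":[0.013,0.033,0],"twist":5},{"grip":0.7,"delta_pos":[0.013,0.033,0],"twist":5},{"grip":0.7,"delta_pos":[0.013,0.033,0],"twist":5},{"grip":0.7,"delta_pos":[0.013,0.033,0],"twist":5},{"grip":0.7,"delta_pos":[0.013,0.033,0],"twist":5}]' --force 25

```text
clock: 0.93
position: [0.3114, -0.31, 0.3335]
ee_rot: [0.421, 0.568, 0.421, -0.568]
contact_force: [0.8, 0.2, 0.9]
width: 0.0598
```

Emit:
step_arm --increments '[{"grip":0.7,"delta_pos":[0.013,0.034,0],"twist":5},{"grip":0.7,"delta_pos":[0.013,0.034,0],"twist":5},{"grip":0.7,"delta_pos":[0.013,0.034,0],"twist":5},{"grip":0.7,"delta_pos":[0.013,0.034,0],"twist":5},{"grip":0.7,"delta_pos":[0.013,0.034,0],"twist":5},{"grip":0.7,"delta_pos":[0.013,0.034,0],"twist":5},{"grip":0.7,"delta_pos":[0.013,0.034,0],"twist":5},{"grip":0.7,"delta_pos":[0.013,0.034,0],"twist":5},{"grip":0.7,"delta_pos":[0.013,0.034,0],"twist":5},{"grip":0.7,"delta_pos":[0.013,0.034,0],"twist":1}]'

```text
clock: 1.77
position: [0.4412, 0.03, 0.3336]
ee_rot: [0.609, 0.359, 0.609, -0.359]
contact_force: [0.8, -0.1, -0.7]
width: 0.0598
```

Emit:
step_arm --increments '[{"grip":0.7,"delta_pos":[0.0134,0.0292,0],"twist":0},{"grip":0.7,"delta_pos":[0.0134,0.0292,0],"twist":0},{"grip":0.7,"delta_pos":[0.0134,0.0292,0],"twist":0},{"grip":0.7,"delta_pos":[0.0134,0.0292,0],"twist":0},{"grip":0.7,"delta_pos":[0.0134,0.0292,0],"twist":0},{"grip":0.7,"delta_pos":[0,0,-0.035],"twist":0},{"grip":0.7,"delta_pos":[0,0,-0.035],"twist":0},{"grip":0.7,"delta_pos":[0,0,-0.035],"twist":0},{"grip":0.7,"delta_pos":[0,0,-0.035],"twist":0},{"grip":0.7,"delta_pos":[0,0,-0.035],"twist":0}]'

```text
clock: 2.6
position: [0.5077, 0.1742, 0.157]
ee_rot: [0.609, 0.359, 0.609, -0.36]
contact_force: [0.1, 0.2, -0.3]
width: 0.0594
```

```bash
python3 - <<'E'
from m import *
s=manip.get_state(); M=Ro.from_quat(np.array(s['ee_rot'])[[1,2,3,0]]).as_matrix()
print(s['position'],np.degrees(np.arctan2(M[1,1],M[0,1])),s['qpos'],s['contact_force'])
d=grab('side','side1'); cv2.imwrite('pics/s1c.png',cv2.resize(d['img'][120:420,180:560,::-1],None,fx=2,fy=2))
E
```

```text
[0.50767346 0.17418096 0.15696341] 28.87546894683511 [ 2.00852841e-01  2.46263182e-01  1.65438315e+00 -1.08562194e-05
  1.24126609e+00 -3.03115637e-01] [ 0.14028437  0.24538212 -0.34180441]
```

View pics/s1c.png

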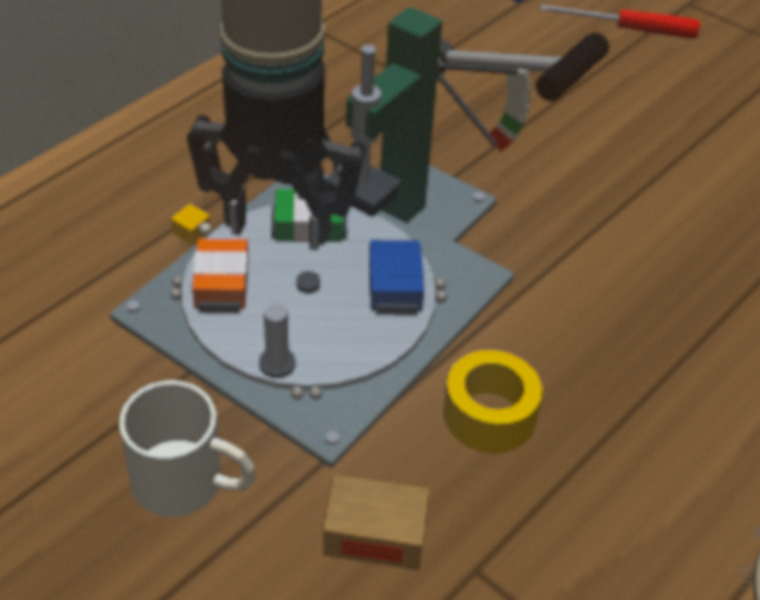

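The open fingers (crop 235,215 and 315,240) stand above the post (276,312), and the jaws lie along the tangent. The cartons are clear. I'll go down and grip.

Emit:
step_arm --increments '[{"grip":0.7,"delta_pos":[0,0.001,-0.028],"twist":0},{"grip":0.7,"delta_pos":[0,0.001,-0.028],"twist":0},{"grip":0.7,"delta_pos":[0,0,-0.027],"twist":0},{"grip":0.7,"delta_pos":[0,0,0],"twist":0},{"grip":0.2,"delta_pos":[0,0,0],"twist":0},{"grip":0.2,"delta_pos":[0,0,0],"twist":0},{"grip":0.2,"delta_pos":[0,0,0],"twist":0},{"grip":0.2,"delta_pos":[0,0,0],"twist":0},{"grip":0.2,"delta_pos":[0,0,0],"twist":0},{"grip":0.2,"delta_pos":[0,0,0],"twist":0}]' --force 25

```text
clock: 3.48
position: [0.5089, 0.1762, 0.0769]
ee_rot: [0.609, 0.36, 0.608, -0.359]
contact_force: [0.5, -0.7, 0.8]
width: 0.0165
```

```bash
python3 - <<'E'
from m import *
s=manip.get_state(); print(s['position'],s['width'],s['contact_force'])
ax=np.array([.5592,.0844]); p=s['position'][:2]-ax; r=np.hypot(*p); a=np.arctan2(p[1],p[0]); j=a-.0914-np.radians(165); print(r,np.degrees(a),j)
# chords from current angle to joint -0.0 in 9 steps (r kept at .105 at the end)
tgt=ax+.105*np.array([np.cos(.0914+np.radians(165)),np.sin(.0914+np.radians(165))])
for k in range(1,11):
    f=k/10; b=a-j*f; q=ax+(r)*np.array([np.cos(b),np.sin(b)]); print(f, np.round(q-(ax+p),4)); p=q-ax
print(tgt)
E
```

```text
[0.5088825  0.17619754 0.07685079] 0.01650354942117755 [ 0.48164706 -0.71639871  0.80030022]
0.10468352337975088 118.72871700159135 -0.8989862374443047
0.1 [-0.008  -0.0049]
0.2 [-0.0076 -0.0056]
0.3 [-0.007  -0.0062]
0.4 [-0.0064 -0.0069]
0.5 [-0.0058 -0.0074]
0.6 [-0.0051 -0.0079]
0.7 [-0.0044 -0.0083]
0.8 [-0.0036 -0.0087]
0.9 [-0.0028 -0.009 ]
1.0 [-0.002  -0.0092]
[0.4557207  0.10220548]
```

Width 16.5 mm is less than the 22 mm post, so the grip may have missed. Looking again.

```bash
python3 - <<'E'
from m import *
d=grab('side','side2'); cv2.imwrite('pics/s2c.png',cv2.resize(d['img'][200:340,240:440,::-1],None,fx=4,fy=4))
t=grab('top','top2'); print(proj(t,manip.get_state()['position']),proj(d,manip.get_state()['position']))
E
```

```text
[313.19455481 252.67484502] [319.54360304 286.65675511]
```

View pics/s2c.png

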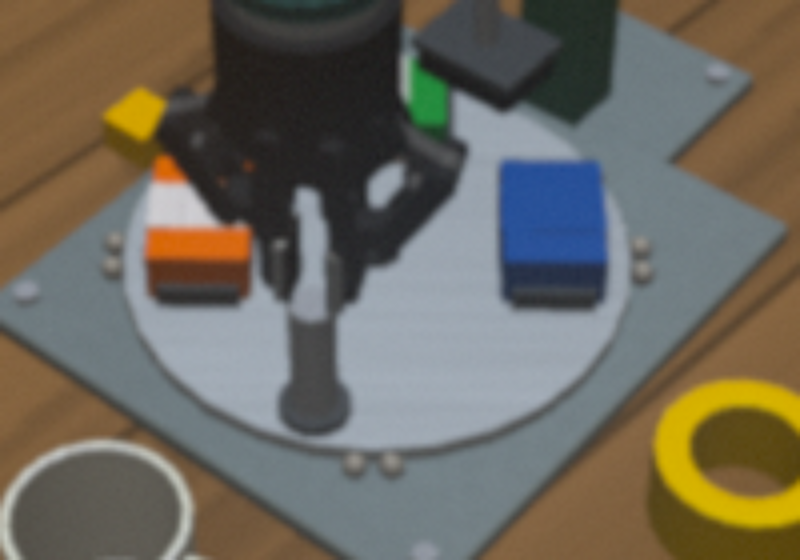

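The tips are higher or farther inward than the reported TCP (which projects to crop 318,347). They end at crop y of about 305. I'll use the top view to tell which.

```bash
python3 - <<'E'
from m import *
t=cv2.imread('pics/top2.png'); cv2.imwrite('pics/t2c.png',cv2.resize(t[180:320,240:440],None,fx=4,fy=4))
import pickle
s=pickle.load(open('side0.pkl','rb')); 
print('tcp in side1',proj(s,(.5077,.1742,.157)))
a=np.radians(119)
for z in(.077,.09,.102): print(z,proj(s,(.5089,.1762,z)))
for inw in(.015,.03): print(inw,proj(s,(.5089-inw*np.cos(a),.1762-inw*np.sin(a),.077)))
E
```

```text
tcp in side1 [319.87513698 254.51194383]
0.077 [319.35711793 286.32727932]
0.09 [319.22926449 281.42501062]
0.102 [319.10928032 276.82447253]
0.015 [321.69557618 280.29222181]
0.03 [323.98821704 274.37540912]
```

View pics/t2c.png

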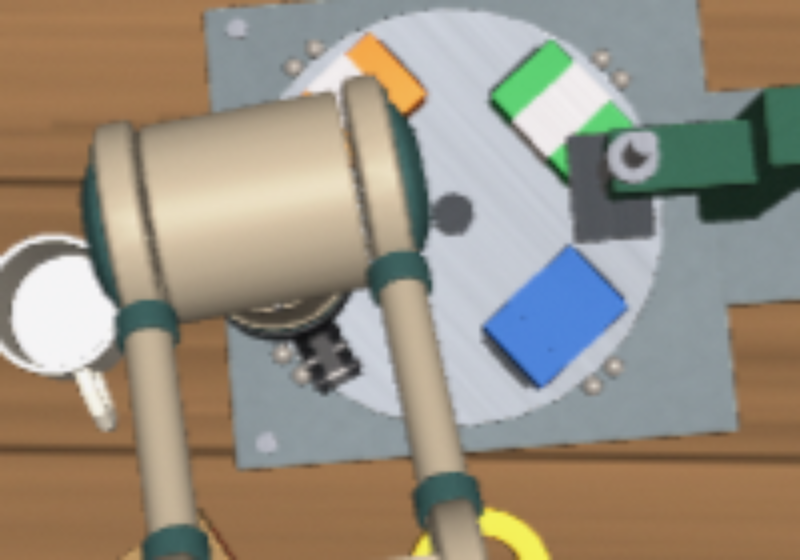

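The top view shows the tool at the right place in plan, with only the wrist over the post. So the tips are about 25 mm higher than reported and the jaws closed just above the post. The cartons are over 15 mm clear of the opened fingers, so I'll open, go lower and close again.

Emit:
step_arm --increments '[{"grip":0.6,"delta_pos":[0,0,0.004],"twist":0},{"grip":0.6,"delta_pos":[0,0,0],"twist":0},{"grip":0.6,"delta_pos":[0,0,0],"twist":0},{"grip":0.6,"delta_pos":[0,0,0],"twist":0},{"grip":0.6,"delta_pos":[0,0,-0.01],"twist":0},{"grip":0.6,"delta_pos":[0,0,-0.01],"twist":0},{"grip":0.6,"delta_pos":[0,0,-0.01],"twist":0},{"grip":0.6,"delta_pos":[0,0,0],"twist":0}]'

```text
clock: 4.25
position: [0.5059, 0.1756, 0.0469]
ee_rot: [0.607, 0.358, 0.61, -0.361]
contact_force: [-0.2, -0.8, -0.3]
width: 0.0514
```

Emit:
step_arm --increments '[{"grip":0.1,"delta_pos":[0,0,0],"twist":0},{"grip":0.1,"delta_pos":[0,0,0],"twist":0},{"grip":0.1,"delta_pos":[0,0,0],"twist":0},{"grip":0.1,"delta_pos":[0,0,0],"twist":0},{"grip":0.1,"delta_pos":[0,0,0],"twist":0},{"grip":0.1,"delta_pos":[0,0,0],"twist":0}]' --force 25

```text
clock: 4.75
position: [0.5086, 0.1761, 0.05]
ee_rot: [0.609, 0.36, 0.609, -0.359]
contact_force: [1.1, -0.0, -2.3]
width: 0.0208
```

Width is 20.8 mm with no travel left, so the post is gripped. Turning along the arc.

Emit:
step_arm --increments '[{"grip":0.1,"delta_pos":[-0.008,-0.0049,0],"twist":5.15},{"grip":0.1,"delta_pos":[-0.0076,-0.0056,0],"twist":5.15},{"grip":0.1,"delta_pos":[-0.007,-0.0062,0],"twist":5.15},{"grip":0.1,"delta_pos":[-0.0064,-0.0069,0],"twist":5.15},{"grip":0.1,"delta_pos":[-0.0058,-0.0074,0],"twist":5.15},{"grip":0.1,"delta_pos":[-0.0051,-0.0079,0],"twist":5.15},{"grip":0.1,"delta_pos":[-0.0044,-0.0083,0],"twist":5.15},{"grip":0.1,"delta_pos":[-0.0036,-0.0087,0],"twist":5.15},{"grip":0.1,"delta_pos":[0,0,0],"twist":0}]'

```text
clock: 5.5
position: [0.4605, 0.1184, 0.05]
ee_rot: [0.697, 0.121, 0.696, -0.122]
contact_force: [1.7, -0.6, -4.2]
width: 0.0208
```

Emit:
step_arm --increments '[{"grip":0.1,"delta_pos":[-0.0015,-0.0045,0],"twist":2.5},{"grip":0.1,"delta_pos":[-0.0013,-0.0045,0],"twist":2.5},{"grip":0.1,"delta_pos":[-0.001,-0.0046,0],"twist":2.5},{"grip":0.1,"delta_pos":[-0.001,-0.0046,0],"twist":2.5},{"grip":0.1,"delta_pos":[0,0,0],"twist":0},{"grip":0.1,"delta_pos":[0,0,0],"twist":0}]'

```text
clock: 6.0
position: [0.4565, 0.1017, 0.05]
ee_rot: [0.705, 0.061, 0.704, -0.062]
contact_force: [2.6, -1.4, -3.7]
width: 0.0208
```

```bash
python3 - <<'E'
from m import *
s=manip.get_state(); p=s['position']; print(p,s['width'],s['contact_force'],s['moment'],manip.grasp_offset)
q=p[:2]-[.5592,.0844]; print('joint by tcp',np.arctan2(q[1],q[0])-.0914-np.radians(165),np.hypot(*q))
d=grab('top','top3'); r=cen(meas(d)[0],(360,190,425,290)); B=onz(d,*r[0],.058)[:2]-[.5592,.0844]; print(r,np.arctan2(B[1],B[0])-.0914+np.pi/2,np.hypot(*B))
E
```

```text
[0.45654638 0.101689   0.05004647] 0.020777517125628822 [ 2.58645005 -1.39822259 -3.66749071] [-0.24290029 -0.43050744  0.32859939] 0.0187
joint by tcp 0.0035445066213708465 0.1040993559885462
((380.2013244628906, 226.01992797851562), (22.15082550048828, 3.4589879512786865), 86.18592071533203) 0.1436813099935168 0.06360974322806678
```

By the gripper pose the joint is about 0.00. I'll release so the notch can seat it, rise, and check.

Emit:
step_arm --increments '[{"grip":0.6,"delta_pos":[0,0,0],"twist":0},{"grip":0.6,"delta_pos":[0,0,0],"twist":0},{"grip":0.6,"delta_pos":[0,0,0],"twist":0},{"grip":0.6,"delta_pos":[0,0,0],"twist":0},{"grip":0.6,"delta_pos":[0,0,0.03],"twist":0},{"grip":0.6,"delta_pos":[0,0,0.03],"twist":0},{"grip":0.6,"delta_pos":[0,0,0.04],"twist":0},{"grip":0.3,"delta_pos":[0,0,0.04],"twist":0},{"grip":0.0,"delta_pos":[0,0,0.04],"twist":0},{"grip":0.0,"delta_pos":[0,0,0.04],"twist":0}]'

```text
clock: 6.88
position: [0.4547, 0.1021, 0.2719]
ee_rot: [0.704, 0.062, 0.704, -0.061]
contact_force: [1.3, 0.2, -0.9]
width: 0.0156
```

Emit:
step_arm --increments '[{"grip":0.0,"delta_pos":[0,0,0.04],"twist":-5},{"grip":0.0,"delta_pos":[0,0,0.04],"twist":-5},{"grip":0.0,"delta_pos":[0,-0.035,0.02],"twist":-5},{"grip":0.0,"delta_pos":[-0.003,-0.035,0],"twist":-5},{"grip":0.0,"delta_pos":[-0.003,-0.035,0],"twist":0},{"grip":0.0,"delta_pos":[-0.003,-0.035,0],"twist":0},{"grip":0.0,"delta_pos":[-0.003,-0.035,0],"twist":0},{"grip":0.0,"delta_pos":[-0.003,-0.035,0],"twist":0},{"grip":0.0,"delta_pos":[-0.003,-0.023,0],"twist":0},{"grip":0.0,"delta_pos":[0,0,0],"twist":0}]'

```text
clock: 7.72
position: [0.4369, -0.135, 0.3693]
ee_rot: [0.682, 0.184, 0.683, -0.185]
contact_force: [0.1, 0.3, -0.6]
width: -0.0001
```

```bash
python3 - <<'E'
from m import *
s=manip.get_state(); p=s['position']; print(p,s['width'],s['contact_force'])
M=Ro.from_quat(np.array(s['ee_rot'])[[1,2,3,0]]).as_matrix(); print('jaw az',np.degrees(np.arctan2(M[1,1],M[0,1])))
d=grab('side','side4'); t=grab('top','top4')
a=.0914+np.radians(165)
print('exp post in side', proj(d,[.5592+.105*np.cos(a),.0844+.105*np.sin(a),.102]),'tcp',proj(d,p),'grip',proj(d,(.438,-.130,.241)))
cv2.imwrite('pics/s4c.png',cv2.resize(d['img'][90:350,230:560,::-1],None,fx=2.3,fy=2.3))
E
```

```text
[ 0.43686517 -0.1349568   0.36934352] -8.821142718266649e-05 [ 0.05368866  0.26327151 -0.60058764]
jaw az 59.71574776450665
exp post in side [369.98964636 270.27220475] tcp [481.66468243  89.24337018] grip [467.1993373  154.31938883]
```

View pics/s4c.png

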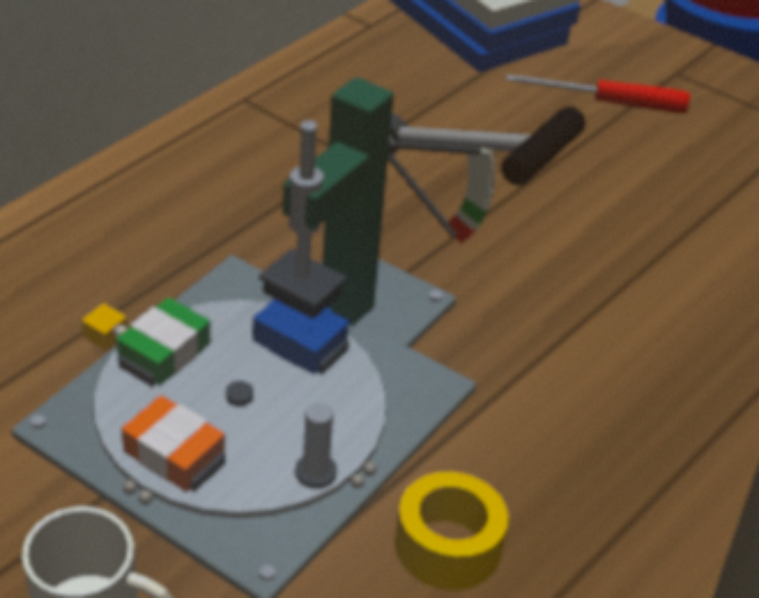

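The post top is at crop (319,412), which is full-image (368.7,269.1). Expected at joint 0 is (370,270.3). The blue carton is under the pad and the lever is up. I'll get a finer angle from the carton colours in both views.

```bash
python3 - <<'E'
from m import *
import pickle
ax=np.array([.5592,.0844])
P=onz(pickle.load(open('side0.pkl','rb')),368.7,269.1,.102)[:2]-ax
print('post',np.arctan2(P[1],P[0])-.0914-np.radians(165),np.hypot(*P))
d=pickle.load(open('top0.pkl','rb'))
for f in('top0','top4'):
    im=cv2.cvtColor(cv2.imread(f'pics/{f}.png'),cv2.COLOR_BGR2HSV)
    for n,lo,hi,az in(('orange',(8,150,150),(18,255,255),90),('green',(50,120,80),(75,255,255),0)):
        m=cv2.inRange(im,lo,hi); k=np.zeros_like(m); k[175:300,295:412]=m[175:300,295:412]
        k=cv2.morphologyEx(k,cv2.MORPH_OPEN,np.ones((2,2),np.uint8)); pts=cv2.findNonZero(k)
        if pts is None: print(f,n,'none'); continue
        r=cv2.minAreaRect(pts); B=onz(d,*r[0],.058)[:2]-ax
        an=np.arctan2(B[1],B[0])-.0914-np.radians(az); print(f,n,len(pts),r,an,np.hypot(*B))
E
python3 -c "
import cv2;t=cv2.imread('pics/top4.png');cv2.imwrite('pics/t4c.png',cv2.resize(t[160:310,280:480],None,fx=4,fy=4))"
```

```text
post -0.0007588551734412086 0.10143868800429977
top0 orange 270 ((329.53326416015625, 206.4687957763672), (20.65502166748047, 29.956621170043945), 46.84760665893555) -0.9043207776762571 0.08161300767062181
top0 green 219 ((380.3908386230469, 207.88360595703125), (28.725526809692383, 19.971080780029297), 46.84761428833008) -0.9170124417368986 0.08458359170777764
top4 orange 185 ((317.73822021484375, 235.59703063964844), (29.528154373168945, 20.24787712097168), 85.60128784179688) 0.020835527293641354 0.083032254140357
top4 green 317 ((351.1724853515625, 196.9062042236328), (20.494525909423828, 29.864587783813477), 85.42607879638672) -0.019193012634772993 0.08265886410084257
```

View pics/t4c.png

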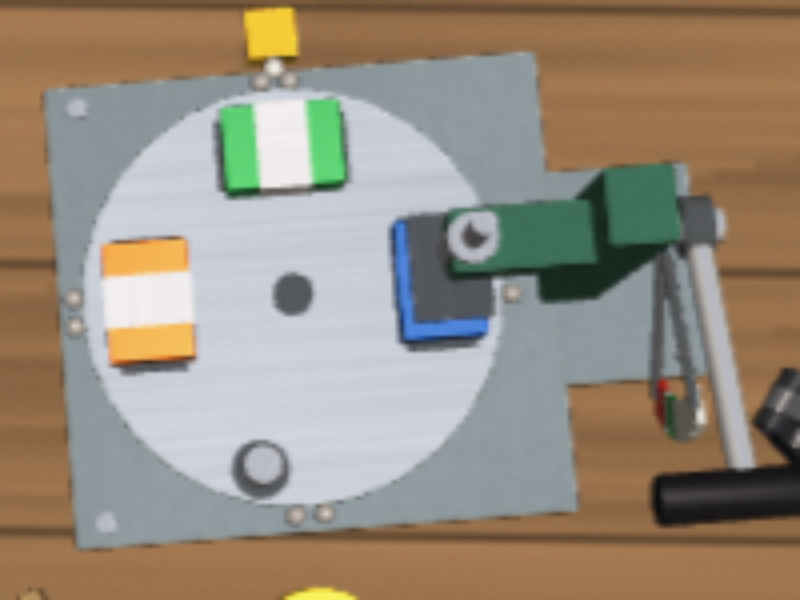

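In the notch: post -0.001, orange +0.02 and green -0.02 average about 0, and the notch ball at crop (274,67) sits between the rim balls. The lever is still up. Next I'll align the shut fingers over the grip and come down to it.

Emit:
step_arm --increments '[{"grip":0,"delta_pos":[-0.002,0.003,0],"twist":-6.8},{"grip":0,"delta_pos":[-0.002,0.002,0],"twist":-6.8},{"grip":0,"delta_pos":[0,0,0],"twist":-6.8},{"grip":0,"delta_pos":[0,0,0],"twist":-6.8},{"grip":0,"delta_pos":[0,0,-0.02],"twist":-6.8},{"grip":0,"delta_pos":[0,0,-0.02],"twist":-6.8},{"grip":0,"delta_pos":[0,0,-0.02],"twist":-6.8},{"grip":0,"delta_pos":[0,0,-0.02],"twist":-6.8},{"grip":0,"delta_pos":[0,0,0],"twist":0}]'

```text
clock: 8.57
position: [0.4313, -0.1232, 0.2863]
ee_rot: [0.521, 0.474, 0.527, -0.475]
contact_force: [-0.2, 0.1, -0.1]
width: 0.0002
```

```bash
python3 - <<'E'
from m import *
s=manip.get_state(); p=s['position']; print(p,s['contact_force'])
M=Ro.from_quat(np.array(s['ee_rot'])[[1,2,3,0]]).as_matrix(); print('jaw az',np.degrees(np.arctan2(M[1,1],M[0,1])))
d=grab('side','side5'); print('tcp',proj(d,p),'griptop',proj(d,(.437,-.130,.254)))
cv2.imwrite('pics/s5c.png',cv2.resize(d['img'][60:210,370:570,::-1],None,fx=4,fy=4))
E
```

```text
[ 0.43125666 -0.12321831  0.28634245] [-0.17027616  0.09270685 -0.06340029]
jaw az 5.658033340908006
tcp [472.25478922 136.00878897] griptop [468.80871522 148.5358744 ]
```

View pics/s5c.png

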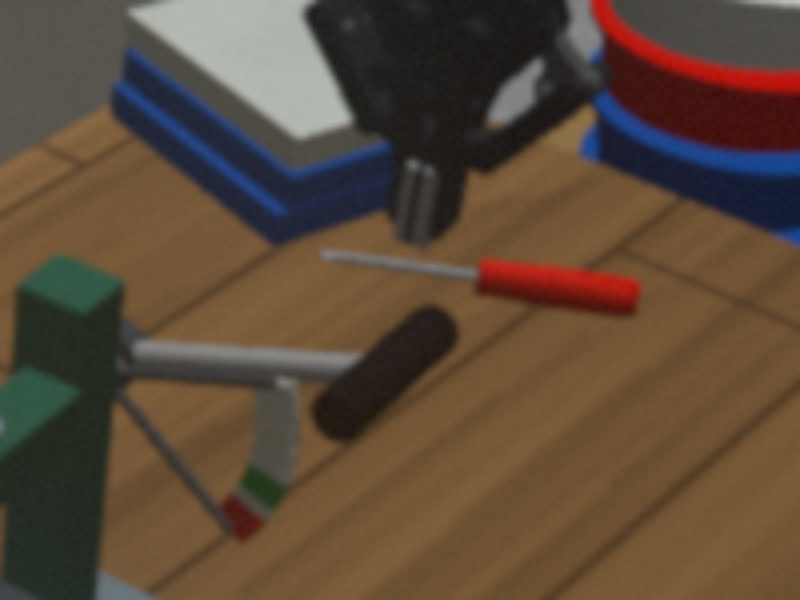

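The shut tips are at crop (420,242), which is full-image (475,120). That is about 16 px above the reported TCP, the same height offset as before, so I'll go by contact force and not the reported z. Going down onto the grip.

Emit:
step_arm --increments '[{"grip":0,"delta_pos":[0.001,-0.004,-0.01],"twist":0},{"grip":0,"delta_pos":[0.001,-0.003,-0.01],"twist":0},{"grip":0,"delta_pos":[0,0,-0.01],"twist":0},{"grip":0,"delta_pos":[0,0,-0.01],"twist":0},{"grip":0,"delta_pos":[0,0,-0.005],"twist":0},{"grip":0,"delta_pos":[0,0,0],"twist":0},{"grip":0,"delta_pos":[0,0,0],"twist":0}]'

```text
clock: 9.2
position: [0.4354, -0.133, 0.2446]
ee_rot: [0.524, 0.475, 0.524, -0.475]
contact_force: [0.0, 0.4, 0.3]
width: 0.0003
```

```bash
python3 - <<'E'
from m import *
s=manip.get_state(); p=s['position']; print(p,s['contact_force'])
d=grab('side','side6'); g=cen(meas(d)[1],(440,125,500,185)); print(g, 'exp at 0',proj(d,(.438,-.130,.241)))
import pickle;e=pickle.load(open('side0.pkl','rb'))
for z in(.286,.3,.31,.32,.33): print(z,proj(e,(.4313,-.1232,z)))
E
```

```text
[ 0.43542887 -0.13300894  0.24457177] [0.03482084 0.39776953 0.31268464]
((468.2397766113281, 147.35931396484375), (24.49232292175293, 52.24858093261719), 25.906511306762695) exp at 0 [467.1993373  154.31938883]
0.286 [472.19553555 136.17037819]
0.3 [473.5152075  129.27611313]
0.31 [474.47339423 124.27032874]
0.32 [475.44485635 119.19519066]
0.33 [476.42987169 114.04924753]
```

The tip sits about 31 mm above the reported z, so contact is expected at a reported z of about 0.223.

Emit:
step_arm --increments '[{"grip":0,"delta_pos":[-0.001,0.001,-0.007],"twist":0},{"grip":0,"delta_pos":[-0.001,0.001,-0.007],"twist":0},{"grip":0,"delta_pos":[0,0,-0.005],"twist":0},{"grip":0,"delta_pos":[0,0,-0.003],"twist":0},{"grip":0,"delta_pos":[0,0,0],"twist":0}]'

```text
clock: 9.67
position: [0.4332, -0.1308, 0.2223]
ee_rot: [0.524, 0.475, 0.524, -0.475]
contact_force: [0.2, 0.3, -0.7]
width: -0.0003
```

Emit:
step_arm --increments '[{"grip":0,"delta_pos":[0,0,-0.003],"twist":0},{"grip":0,"delta_pos":[0,0,0],"twist":0}]'

```text
clock: 9.83
position: [0.4329, -0.131, 0.2201]
ee_rot: [0.524, 0.474, 0.524, -0.475]
contact_force: [-2.2, 0.2, 6.6]
width: -0.0002
```

Emit:
step_arm --increments '[{"grip":0,"delta_pos":[0,0,-0.003],"twist":0},{"grip":0,"delta_pos":[0,0,0],"twist":0}]'

```text
clock: 10.0
position: [0.4317, -0.1311, 0.2172]
ee_rot: [0.523, 0.474, 0.525, -0.476]
contact_force: [-5.3, 0.0, 8.3]
width: -0.0002
```

Contact is at a reported z of about 0.221. The target is about 89 mm lower, about 0.132. I'll push down following the grip's arc in x, and stop early for a look.

Emit:
step_arm --increments '[{"grip":0,"delta_pos":[-0.002,0,-0.008],"twist":0},{"grip":0,"delta_pos":[-0.002,0,-0.008],"twist":0},{"grip":0,"delta_pos":[-0.001,0,-0.008],"twist":0},{"grip":0,"delta_pos":[-0.001,0,-0.008],"twist":0},{"grip":0,"delta_pos":[0,0,-0.008],"twist":0},{"grip":0,"delta_pos":[0.001,0,-0.008],"twist":0},{"grip":0,"delta_pos":[0.001,0,-0.008],"twist":0},{"grip":0,"delta_pos":[0.001,0,-0.006],"twist":0},{"grip":0,"delta_pos":[0,0,0],"twist":0}]'

```text
clock: 10.75
position: [0.4287, -0.1313, 0.1544]
ee_rot: [0.523, 0.474, 0.525, -0.476]
contact_force: [-6.1, -0.9, 6.8]
width: -0.0
```

```bash
python3 - <<'E'
from m import *
s=manip.get_state(); p=s['position']; print(p,s['contact_force'])
d=grab('side','side7'); a=.0914
for th in(.4,.5,.61,.68):
    x=-.15*np.cos(.35-th); z=.19+.15*np.sin(.35-th)
    print(th,proj(d,[.5592+x*np.cos(a)+.203*np.sin(a),.0844+x*np.sin(a)-.203*np.cos(a),z]))
cv2.imwrite('pics/s7c.png',cv2.resize(d['img'][100:250,370:570,::-1],None,fx=4,fy=4))
E
```

```text
[ 0.42868022 -0.13130325  0.15441902] [-6.14868163 -0.90343371  6.75872722]
0.4 [467.01519073 182.00381315]
0.5 [465.06862153 187.98116824]
0.61 [462.19450115 193.95049097]
0.68 [459.99412714 197.39219336]
```

View pics/s7c.png

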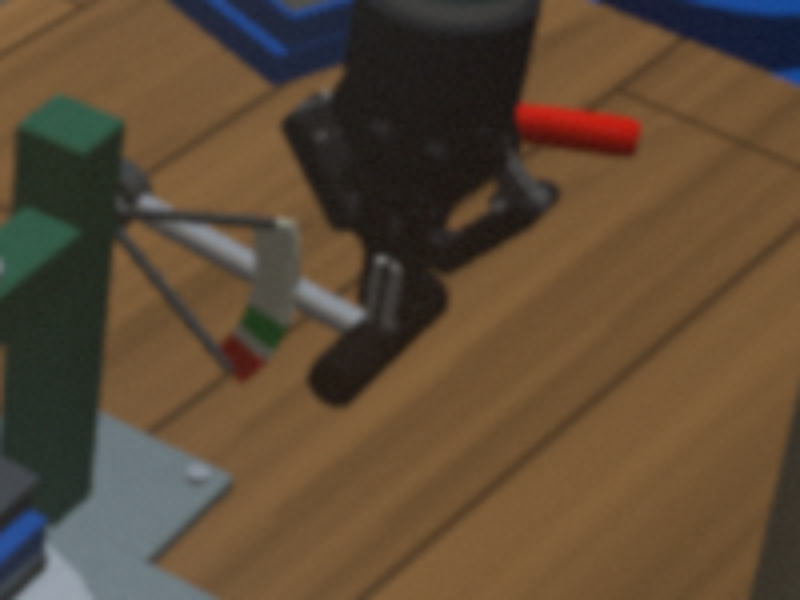

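The grip centre is at crop (380,342), full-image (465,185.5), giving travel of about 0.46. The height drop gives 0.454, so they agree. Another 22 mm down.

Emit:
step_arm --increments '[{"grip":0,"delta_pos":[0.001,0,-0.006],"twist":0},{"grip":0,"delta_pos":[0.001,0,-0.006],"twist":0},{"grip":0,"delta_pos":[0.001,0,-0.006],"twist":0},{"grip":0,"delta_pos":[0.001,0,-0.003],"twist":0},{"grip":0,"delta_pos":[0,0,0],"twist":0},{"grip":0,"delta_pos":[0,0,0],"twist":0},{"grip":0,"delta_pos":[0,0,0],"twist":0},{"grip":0,"delta_pos":[0,0,0],"twist":0}]'

```text
clock: 11.47
position: [0.4323, -0.1312, 0.1343]
ee_rot: [0.523, 0.473, 0.525, -0.476]
contact_force: [-7.5, -0.3, 8.0]
width: -0.0
```

```bash
python3 - <<'E'
from m import *
s=manip.get_state(); p=s['position']; print(p,s['contact_force'],'theta',.35-np.arcsin((.241-(.221-p[2])-.19)/.15))
d=grab('side','side8'); t=grab('top','top8')
cv2.imwrite('pics/s8c.png',np.hstack([cv2.resize(d['img'][150:250,370:500,::-1],None,fx=4,fy=4)[:, :400],cv2.resize(t['img'][180:280,300:400,::-1],None,fx=4,fy=4)]))
E
```

```text
[ 0.43233904 -0.13119371  0.13425965] [-7.4852989  -0.34236236  8.04249744] theta 0.5905831389838626
```

View pics/s8c.png

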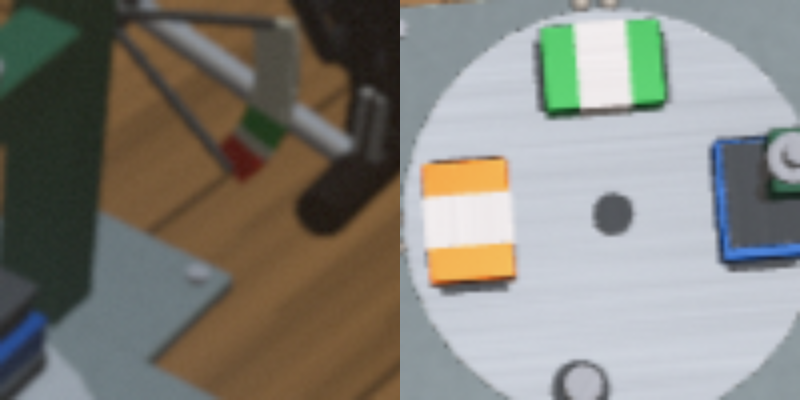

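By height the travel is 0.59, and the grip's shift in the picture (about 8 px since 0.46) agrees. The lever's line meets the scale in the green, the table is still seated, and the pad is over the blue carton. I'll nudge slightly to centre it and ease the side load, then hold and check that it is steady.

Emit:
step_arm --increments '[{"grip":0,"delta_pos":[-0.001,0,-0.001],"twist":0},{"grip":0,"delta_pos":[-0.001,0,-0.001],"twist":0},{"grip":0,"delta_pos":[0,0,0],"twist":0},{"grip":0,"delta_pos":[0,0,0],"twist":0},{"grip":0,"delta_pos":[0,0,0],"twist":0},{"grip":0,"delta_pos":[0,0,0],"twist":0},{"grip":0,"delta_pos":[0,0,0],"twist":0},{"grip":0,"delta_pos":[0,0,0],"twist":0},{"grip":0,"delta_pos":[0,0,0],"twist":0},{"grip":0,"delta_pos":[0,0,0],"twist":0}]'

```text
clock: 12.4
position: [0.4327, -0.1312, 0.133]
ee_rot: [0.524, 0.475, 0.524, -0.475]
contact_force: [-2.2, 1.6, 8.7]
width: -0.0001
```

```bash
python3 - <<'E'
from m import *
s=manip.get_state(); p=s['position']; print(p,s['contact_force'],np.abs(s['qd']).max(),'theta',.35-np.arcsin((.241-(.221-p[2])-.19)/.15))
d=grab('side','side9'); cv2.imwrite('pics/s9c.png',cv2.resize(d['img'][140:240,380:500,::-1],None,fx=6,fy=6))
E
```

```text
[ 0.43266616 -0.13122012  0.13298922] [-2.16357478  1.64225931  8.69510196] 0.0017139633425006834 theta 0.5993132542780354
```

View pics/s9c.png

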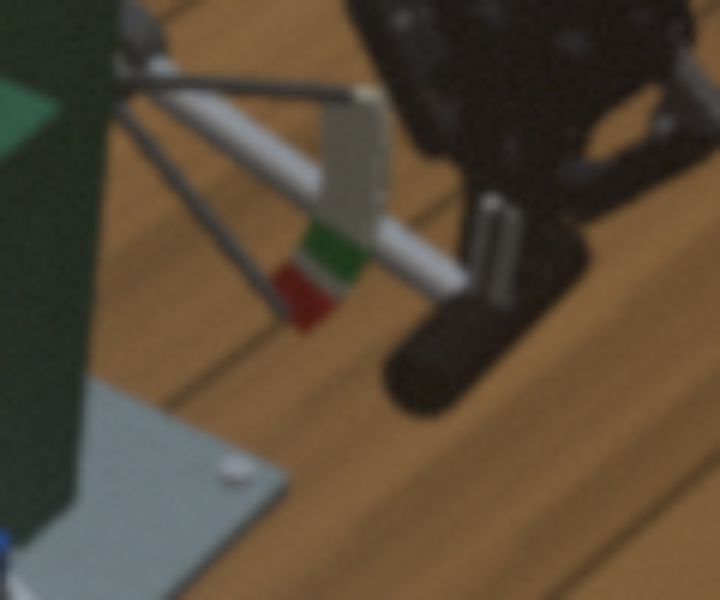

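The grip centre is at crop (490,318), full-image (461.7,193). Prediction is (462.2,193.95) at 0.61 and (465,188) at 0.50, so travel is about 0.60. It is steady with 8.7 N upward on the tool and little side load. Handing in while holding.

```bash
python3 -c "
from rig import manip
print(manip.sign_off())"
```

```text
the job is handed in; nothing more can be done
None
```

The blue carton is under the press pad with the table in its notch. The lever was still held in the green band when I handed in, at about 12.5 s.

- **Table:** I turned it anticlockwise by the post with the lever up. After release, the estimates of its angle were post 0.00, orange carton +0.02 and green carton -0.02 rad, averaging about 0. The notch ball sat between the rim balls. The later top view still showed the table seated.
- **Lever:** I pushed the grip down with shut fingers to about 0.60 rad, by both the height drop and the grip's place in the picture. It was steady under about 9 N, and I never pushed it past that.
- **Bystanders:** I didn't go near the tape roll, mug or screw box, but I took no separate final measurement of them.

**What disagreed:**
- The fingertips stood about 25–30 mm higher than the reported tool height, so my first grip closed just above the post and missed. I gripped again lower, and used the contact height for the lever.
- In the last picture the lever appears near the white/green edge of the scale. I put that down to the scale standing nearer the camera, and relied on the two figures above.

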